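# Put a drill battery on charge and start the charger

### The job

Slide the orange battery pack, black contact end first and right way up, into the bay of the red charger until it is fully home. Then twist the charger's grey spring-return start knob clockwise to its stop, hold it there for about half a second and let go so that it springs back, with the pack still fully home. Do not twist the knob while the bay is empty, and leave the other things on the table where they are.

Things in the scene. Friction and masses are not known exactly. Their poses are not given: they have to be found in the camera images.
- charger: Red charger fixed to the table, 150 mm deep (x), 200 wide (y), 62 high. Origin: centre of the housing's underside; x points front to back. Its front (-x, roughly towards the robot) has a bay running along x at y = -45 mm, and a black tongue (floor of the bay, 6 mm thick, 85 wide) reaching 60 mm out before it. The start knob is on top at x = -15, y = 52 mm.
- bay_mouth (a point): Middle of the bay's mouth at floor level (6 mm above the table), in the charger's front face. Axes as the charger's: +x leads in. The bay is 60 mm wide inside; its mouth flares to 76 mm over the first 20 mm. Its ceiling, 51 mm above the table, is two strips with a 30 mm window between, so the pack's nose shows from above.
- bay_stop (a point): Middle of the foot of the bay's end wall, at floor level, 65 mm in from the mouth. Axes as the charger's. When the pack is fully home its nose point lies here and the last 50 mm of the pack stick out of the mouth.
- pack: Loose battery pack, an orange block 115 mm long (x), 56 mm wide (y), 40 mm high (z), about 0.35 kg, with a black end 21 mm long that carries copper contacts. Origin: centre of its underside. x points along its length to the black contact end; z is up. It starts lying flat on the table.
- pack_nose (a point): Middle of the lower edge of the pack's black contact end, 57.5 mm ahead of the pack's origin along its x.
- knob (a joint): Angle of the start knob (rad): 0 at rest, growing clockwise as seen from above, to a hard stop at 1.2. A spring drives it back to 0 when it is let go (0.05 Nm at rest, 0.17 Nm at the stop).
- knob_grip (a point): Point on the knob's upright axis at grip height, 94 mm above the table; turns with the knob. The knob is a grey bar 60 mm long (x), 18 wide (y), its top 109 mm and its foot 75 mm above the table, on a grey disc 60 mm across; a white line marks its -x end. At rest the bar's x is parallel to the charger's x.
- glue: Bystander: glue stick standing upright, 32 mm across, 95 mm high; origin centre of underside.
- scraper: Bystander: print scraper with a handle, 170 mm long, lying flat; origin near its middle.
- cutters: Bystander: green-handled side cutters lying flat, about 135 mm long, 12 mm high; origin near the middle, at table level.
- planter: Bystander: blue printed cup, 90 mm across, 70 mm high; origin centre of underside.
- screwdriver: Bystander: screwdriver 190 mm long, lying flat; origin near its middle.
Not all that is in view belongs to the job. There is more than one size of the pack; the job needs the largest.

How it is judged:
By the outcome, as a careful person would: the job done as asked, in the order asked, and still so for the second after the job is handed in, with the robot touching nothing.
It also fails if it takes over 64 s, if anything falls off the work surface, if the arm or the gripper's body presses on something with over 40 N, if the wrist force passes 120 N, or if a joint passes its speed limit or range.

### The arm

A 6-joint arm with a two-finger parallel gripper is mounted at the origin on the work surface. World frame = base frame: x ahead of the robot, y to its left, z up, the work surface at z = 0. Lengths are in m, angles in rad, forces in N, time in s.
With the tool pointing down it reaches from about 0.275 to 0.825 m from the base axis. Payload 4.9 kg.
Tool frame: the origin (TCP) lies midway between the tips of the shut fingers; the grasp point (between the pads) lies 19 mm behind it (bot.grip_depth is the distance from the TCP to the grasp point, in m); z points along the fingers, y is the line along which they close (so a half turn about z gives the same grasp; the last joint's range is limited). The gripper opens to 85 mm and grips with 20 to 120 N. Pads are 22 mm wide; open, the fingers measure 114 mm over their backs; the gripper's body (76 mm by 85 mm) begins 54 mm behind the grasp point. The pads swing forward as they close: fully open they stand 13 mm farther back than shut.
Start: joints at [-1.395, 0.326, -0.193, 1.052, 0, 1.437], TCP at [0.168, -0.524, 0.231] pointing down, gripper open.
Joint ranges: [-2.65, 2.65], [-0.97, 1.79], [-1.3, 1.35], [-1.93, 2.1], [-1.47, 1.37], [-3.14, 3.14]. Speed limits (rad/s): [2.57, 2.57, 3.14, 3.14, 3.14, 3.14].

### API

Orientations are given as a unit quaternion [w, x, y, z].
In Python, from cell import bot gives the robot as it stands. Calls block until the motion is done:
- bot.move_pose(position, orientation): joint-space move of the TCP to a pose.
- bot.move_linear(position, speed=0.15, rotation=None, until_force=None): straight line of the TCP; rotation=None keeps the orientation; speed is the mean speed in m/s. With until_force (N) it stops when the force on the tool has changed by that much, and returns True; else False.
- bot.goto_joints(angles): joint-space move.
- bot.set_gripper(opening, grasp_force=None): opening from 0.0 (shut) to 1.0 (fully open); grasp_force is the grip in N (None keeps the last); returns when the fingers have stopped.
- bot.wait(seconds).
- bot.solve_ik(position, orientation): joint angles nearest the present ones, or None.
- bot.camera(name): name is "side" or "top"; returns the picture (420x560x3 uint8, red, green, blue); there is no depth.
- bot.calibration(name): a dict with "mtx" (3x3 intrinsics, pixels), "k1" (the pictures are not rectified: a ray, as slopes to the right and down, at radius r is drawn at 1 + k1 r^2 times it, then the intrinsics apply), "extrinsics" (4x4, takes a point from world to camera coordinates). Camera axes: x right, y down, z forward; pixel columns grow to the right and rows downward; lengths in m; the calibration is good to about 2 mm. A picture is of the moment at which its call begins. calibration takes no time and is no camera call.
A pose or a line that the arm cannot do raises bot.PlanningError and nothing moves.
- bot.close_job(): hands the job in; it is judged then, once.
Trained networks look in the newest picture that a camera, given by its name, has taken for a name from the list of things; names that differ only in an ending like _2 or _b are one class to them, and where a whole thing is asked for, a point or a joint stands for the part that bears it (a point fixed in the world has none). Each returns a list of dicts, best first, with "confidence" (0 to 1); they miss things now and then, are a little off and sometimes report something else, mostly with a low value. They report only what shows in the picture. A call takes as long as a camera call. They do not tell look-alikes from the thing itself.
- bot.search_frame(camera, thing): "bbox" ([left, top, width, height] in pixels, round what is visible of it).
Readings, each from a call of its own:
- bot.read_clock(): time.
- bot.read_joint_positions(): joint angles.
- bot.read_joint_vel(): joint speeds.
- bot.read_joint_efforts(): joint torques, N m.
- bot.read_position(): TCP position.
- bot.read_tool_rot(): TCP orientation.
- bot.read_ft_force(): force on the tool from outside, world axes, zero at the start.
- bot.read_moment(): the same for the moment, N m.
- bot.read_gripper_width(): opening from 0.0 (shut) to 1.0 (fully open).
- bot.read_finger_force(): force on a finger pad.
Only numpy, scipy, OpenCV 4.12 (cv2) and the standard library are available. Lean on these libraries where they do the work, as an engineer would, in place of code of your own. Each camera call takes 0.05 s, during which the arm holds its last target. There are 200 camera calls.

## Working session

There is one attempt and no reset: what is moved stays moved. The work goes in short steps, each a Python script; the robot and the scene stay as the last script left them, time stands still between calls to the robot, and variables do not carry over. Pictures are saved under pics/ and viewed, at most 10 in all, crops included, and the job is handed in when it is done.

```bash
mkdir -p pics; ls
python3 - <<'E'
from cell import bot
import cv2,numpy as np
for c in ("top","side"):
    im=bot.camera(c); cv2.imwrite(f"pics/{c}0.png",cv2.resize(im[:,:,::-1],(784,588),interpolation=cv2.INTER_CUBIC))
    for t in ("charger","pack","knob","glue","planter"):
        print(c,t,[(np.round(d["bbox"]).tolist(),round(d["confidence"],2)) for d in bot.search_frame(c,t)][:4])
    k=bot.calibration(c); print(np.round(k["mtx"],1).tolist(),k["k1"],np.round(k["extrinsics"],3).tolist())
print(bot.read_clock())
E
```

```text
pics
top charger [([192.0, 160.0, 74.0, 69.0], 0.96)]
top pack [([316.0, 160.0, 39.0, 39.0], 0.93), ([193.0, 157.0, 72.0, 73.0], 0.74), ([318.0, 212.0, 13.0, 26.0], 0.62), ([366.0, 178.0, 29.0, 22.0], 0.54)]
top knob [([201.0, 178.0, 21.0, 18.0], 0.76), ([410.0, 154.0, 30.0, 56.0], 0.28)]
top glue [([277.0, 163.0, 8.0, 19.0], 0.41)]
top planter [([122.0, 233.0, 32.0, 30.0], 0.91)]
[[424.6, 0.0, 277.9], [0.0, 424.6, 213.9], [0.0, 0.0, 1.0]] -0.0953461469120417 [[-0.022, -1.0, 0.0, 0.024], [-0.992, 0.022, -0.126, 0.547], [0.126, -0.003, -0.992, 1.274], [0.0, 0.0, 0.0, 1.0]]
side charger [([173.0, 211.0, 117.0, 92.0], 0.64)]
side pack [([307.0, 193.0, 28.0, 19.0], 0.92), ([297.0, 149.0, 31.0, 19.0], 0.84), ([268.0, 160.0, 33.0, 33.0], 0.59)]
side knob [([205.0, 244.0, 22.0, 27.0], 0.61), ([200.0, 358.0, 45.0, 60.0], 0.29)]
side glue [([242.0, 187.0, 12.0, 28.0], 0.61)]
side planter [([196.0, 359.0, 49.0, 56.0], 0.96), ([318.0, 135.0, 37.0, 7.0], 0.5)]
[[403.0, 0.0, 283.5], [0.0, 403.0, 205.9], [0.0, 0.0, 1.0]] -0.027726862521631063 [[-0.879, -0.476, -0.002, 0.496], [-0.324, 0.602, -0.73, 0.249], [0.349, -0.642, -0.683, 0.897], [0.0, 0.0, 0.0, 1.0]]
0.6
```

View pics/top0.png

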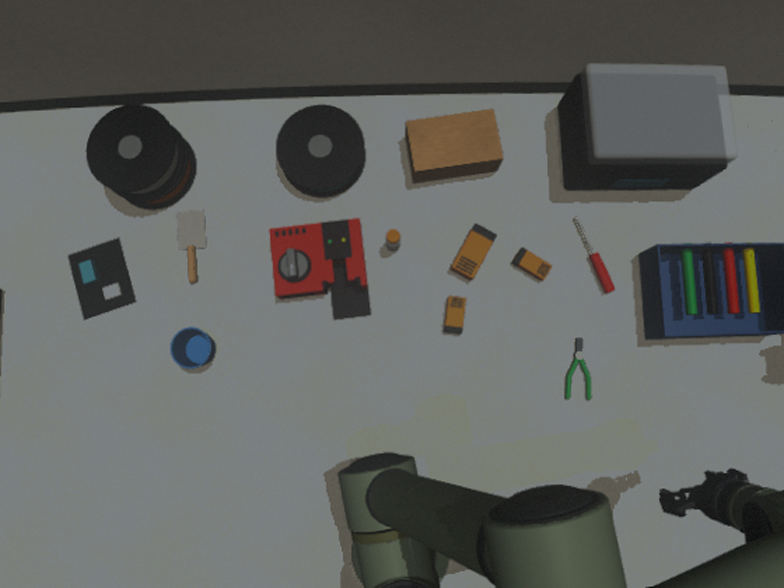

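View pics/side0.png

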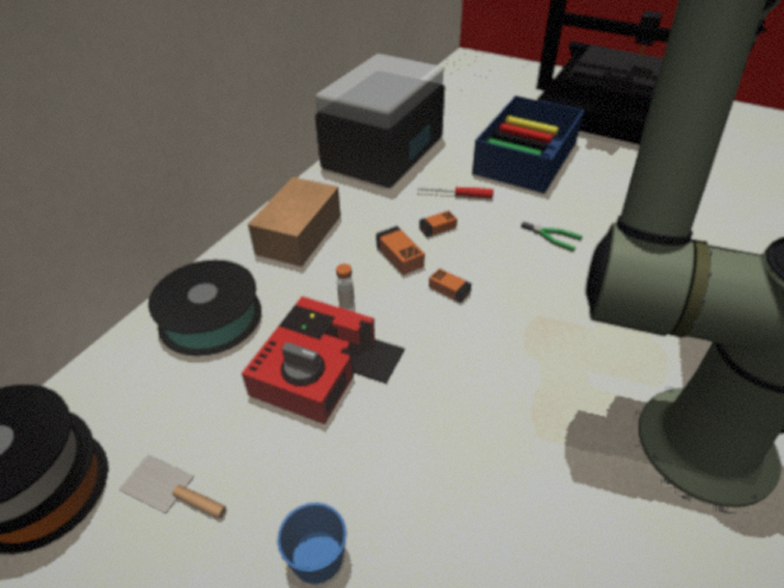

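The pictures show the red charger at about (320,258) in the top view (shown at 1.4x), with its knob on the left and its bay and tongue on the right at (345,265). The largest pack is at (473,251), black end pointing up and right. The two smaller packs, at (532,264) and (455,314), are decoys. Next I fit box silhouettes to get the poses.

```bash
cat > h.py <<'E'
from cell import bot
import cv2,numpy as np
from scipy.optimize import minimize
S=4
def proj(c,P):
    k=bot.calibration(c);E=np.array(k["extrinsics"]);q=np.asarray(P)@E[:3,:3].T+E[:3,3]
    s=q[:,:2]/q[:,2:];s=s*(1+k["k1"]*(s**2).sum(1,keepdims=True));M=np.array(k["mtx"])
    return s@M[:2,:2].T+M[:2,2]
def world(p,L):
    x,y,a=p[:3];c,s=np.cos(a),np.sin(a);L=np.atleast_2d(L).astype(float)
    return np.c_[x+c*L[:,0]-s*L[:,1],y+s*L[:,0]+c*L[:,1],L[:,2]]
def box(x0,x1,y0,y1,z0,z1): return np.array([[x,y,z] for x in(x0,x1) for y in(y0,y1) for z in(z0,z1)])
def hullmask(pts,shape):
    m=np.zeros(shape,np.uint8);h=cv2.convexHull(pts.astype(np.float32))
    cv2.fillConvexPoly(m,np.round((h+.5)*S*16-8).astype(np.int32),1,cv2.LINE_8,4);return m
def colmask(im,kind,roi):
    big=cv2.resize(im,None,fx=S,fy=S,interpolation=cv2.INTER_CUBIC)
    h,s,v=[a.astype(int) for a in cv2.split(cv2.cvtColor(big,cv2.COLOR_RGB2HSV))]
    m=((h<=5)|(h>=172))&(s>120)&(v>40) if kind=="red" else (h>5)&(h<22)&(s>110)&(v>50)
    r=np.zeros_like(m);x,y,w,hh=[int(t*S) for t in roi];r[y:y+hh,x:x+w]=1
    m=(m&r).astype(np.uint8)
    n,l,st,_=cv2.connectedComponentsWithStats(cv2.morphologyEx(m,cv2.MORPH_CLOSE,np.ones((9,9))))
    m=(m&(l==1+np.argmax(st[1:,4])));pts=np.argwhere(m)[:,::-1]
    out=np.zeros_like(m);cv2.fillConvexPoly(out,cv2.convexHull(pts.astype(np.int32)),1);return out
def fit(masks,B,p0):
    def cost(p): return sum(1-(lambda a:(a&m).sum()/(a|m).sum())(hullmask(proj(c,world(p,B)),m.shape)) for c,m in masks.items())
    r=minimize(cost,p0,method="Nelder-Mead",options=dict(initial_simplex=np.array(p0)+np.array([[0,0,0],[.015,0,0],[0,.015,0],[0,0,.15]]),xatol=1e-4,fatol=1e-5))
    return r.x,r.fun
def ground(c,uv,z):
    return minimize(lambda q:((proj(c,[[q[0],q[1],z]])[0]-uv)**2).sum(),[.5,0],method="Nelder-Mead",options=dict(xatol=1e-5,fatol=1e-6)).x
def rot(a): # tool down, tool y along world heading a
    from scipy.spatial.transform import Rotation as R
    q=(R.from_euler("z",a-np.pi/2)*R.from_quat([0,1,0,0])).as_quat();return [q[3],*q[:3]]
CH=box(-.075,.075,-.1,.1,0,.062);PKO=box(-.0575,.0365,-.028,.028,0,.04)
E
python3 - <<'E'
from h import *
roi={"charger":{"top":(185,150,85,85),"side":(165,205,135,105)},"pack":{"top":(316,156,42,46),"side":(264,155,42,44)}}
ims={c:bot.camera(c) for c in("top","side")}
for n,kind,B,uv,a in(("charger","red",CH,(228,184),.08),("pack","or",PKO,(338,179),-.5)):
    ms={c:colmask(ims[c],kind,roi[n][c]) for c in ims}
    g=[*ground("top",uv,.03),a]
    for sub in(("top",),("side",),("top","side")):
        p,f=fit({c:ms[c] for c in sub},B,g);print(n,sub,np.round(p,4),round(f,3))
    for c in ims:
        cs,_=cv2.findContours(hullmask(proj(c,world(p,B)),ms[c].shape),0,1)
        big=ims.setdefault(c+"b",cv2.resize(ims[c],None,fx=S,fy=S,interpolation=cv2.INTER_CUBIC)) if 0 else None
    np.save(n+".npy",p)
from itertools import product
tiles=[]
for c,(x,y,w,h) in(("top",(185,145,180,95)),("side",(165,150,180,155))):
    big=cv2.resize(ims[c],None,fx=S,fy=S,interpolation=cv2.INTER_CUBIC)[:,:,::-1].copy()
    for n,B in(("charger",CH),("pack",PKO)):
        cs,_=cv2.findContours(hullmask(proj(c,world(np.load(n+".npy"),B)),big.shape[:2]),0,1);cv2.drawContours(big,cs,-1,(255,255,0),1)
    for L in([-.015,.052,.094],[-.075,-.045,.006],[-.01,-.045,.006]):
        cv2.circle(big,tuple(((proj(c,world(np.load("charger.npy"),L))[0]+.5)*S).astype(int)),3,(255,0,255),-1)
    t=big[y*S:(y+h)*S,x*S:(x+w)*S];tiles.append(cv2.resize(t,(480 if c=="side" else 560,int(h/w*(480 if c=="side" else 560)))))
H=max(t.shape[0] for t in tiles)
cv2.imwrite("pics/fit.png",tiles[0]);cv2.imwrite("pics/fit2.png",tiles[1])
o=np.zeros((tiles[0].shape[0]+300,560,3),np.uint8);o[:tiles[0].shape[0]]=tiles[0];s=cv2.resize(tiles[1],(348,300));o[tiles[0].shape[0]:,:348]=s
cv2.imwrite("pics/fit3.png",o)
E
```

```text
charger ('top',) [0.6502 0.1727 0.1867] 0.412
charger ('side',) [0.6452 0.1648 0.1095] 0.06
charger ('top', 'side') [0.646  0.1664 0.1089] 0.477
pack ('top',) [ 0.6594 -0.0258 -0.5   ] 1.0
pack ('side',) [ 0.6594 -0.0258 -0.5   ] 1.0
pack ('top', 'side') [ 0.6594 -0.0258 -0.5   ] 2.0
```

View pics/fit3.png

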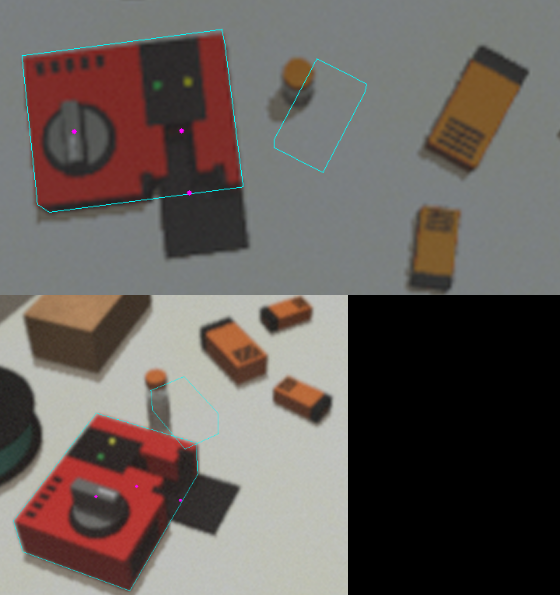

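The cyan charger outline matches the housing in both views, and the magenta points sit on the knob and the bay mouth. The pack start guess was wrong because my ground solver failed. I'm fixing that and the split red mask.

```bash
sed -i 's/^    return minimize(lambda q.*$/    from scipy.optimize import least_squares\n    return least_squares(lambda q:proj(c,[[q[0],q[1],z]])[0]-uv,[.5,0.01]).x/; s/np.ones((9,9))/np.ones((9,9) if kind!="red" else (70,70))/' h.py
python3 - <<'E'
from h import *
roi={"charger":{"top":(185,150,85,85),"side":(165,205,135,105)},"pack":{"top":(316,156,42,46),"side":(264,155,42,44)}}
ims={c:bot.camera(c) for c in("top","side")}
tiles=[]
for n,kind,B,uv,a in(("charger","red",CH,(228,184),.1),("pack","or",PKO,(335,182),-.5)):
    ms={c:colmask(ims[c],kind,roi[n][c]) for c in ims}
    g=[*ground("top",uv,.03),a]
    for sub in(("top",),("side",),("top","side")):
        p,f=fit({c:ms[c] for c in sub},B,g);print(n,sub,np.round(p,4),round(f,3))
    np.save(n+".npy",p)
    for c in ims:
        x,y,w,h=roi[n][c];x-=8;y-=8;w+=16;h+=16
        big=cv2.resize(ims[c],None,fx=S,fy=S,interpolation=cv2.INTER_CUBIC)[:,:,::-1].copy()
        for m,col in((ms[c],(0,255,0)),(hullmask(proj(c,world(p,B)),big.shape[:2]),(255,255,0))):
            cs,_=cv2.findContours(m,0,1);cv2.drawContours(big,cs,-1,col,1)
        if n=="charger":
          for L in([-.015,.052,.109],[-.075,-.045,.006],[-.01,-.045,.006]):
            cv2.circle(big,tuple(((proj(c,world(p,L))[0]+.5)*S).astype(int)),3,(255,0,255),-1)
        tiles.append(cv2.resize(big[y*S:(y+h)*S,x*S:(x+w)*S],(390,290)))
cv2.imwrite("pics/fit4.png",np.vstack([np.hstack(tiles[:2]),np.hstack(tiles[2:])]))
E
```

```text
charger ('top',) [0.6432 0.1664 0.1156] 0.069
charger ('side',) [0.6468 0.1659 0.1355] 0.066
charger ('top', 'side') [0.6451 0.1658 0.116 ] 0.138
pack ('top',) [ 0.6583 -0.1814 -0.5258] 0.052
pack ('side',) [ 0.6595 -0.1828 -0.5839] 0.097
pack ('top', 'side') [ 0.6592 -0.1822 -0.5388] 0.156
```

View pics/fit4.png

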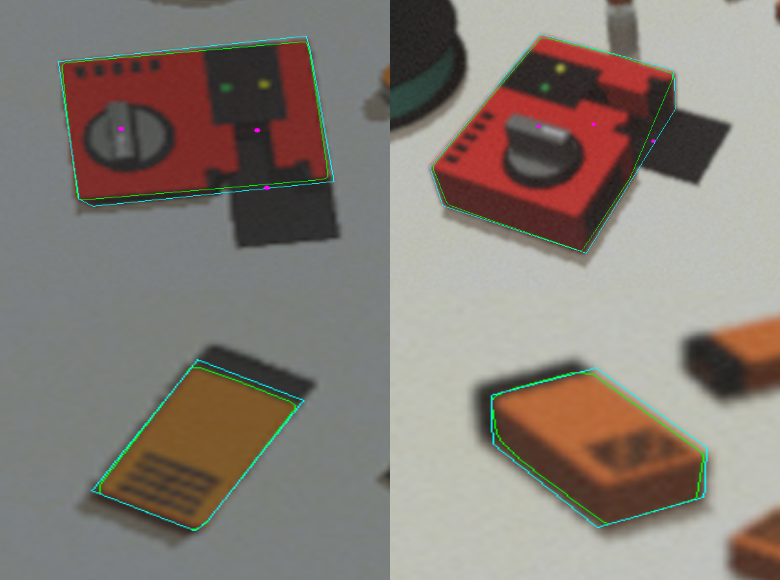

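The green masks and cyan model outlines agree in both views to within 2–3 mm. The charger is at (0.645, 0.166) with yaw 0.116. The pack is at (0.659, -0.182) with yaw -0.53. Next I grasp the pack at its rear half.

```bash
cat >> h.py <<'E'
C=np.array([.6448,.1659,.116]);PK=np.array([.659,-.182,-.53]);GX=-.036
def tcp(p,L): return world(p,L)[0]
E
python3 - <<'E'
from h import *
gd=bot.grip_depth
for fl in(0,np.pi):
    r=[]
    for n,pos,a in(("grasp",tcp(PK,[GX,0,.024-gd]),PK[2]),("pre",tcp(C,[-.1525+GX-.01,-.045,.05]),C[2]),("home",tcp(C,[-.0675+GX,-.045,.012]),C[2]),("k0",tcp(C,[-.015,.052,.079]),C[2]),("k1",tcp(C,[-.015,.052,.079]),C[2]-1.25)):
        j=bot.solve_ik(pos,rot(a+np.pi/2+fl));r.append((n,None if j is None else np.round(j,2).tolist()))
    print(fl,r)
E
```

```text
0 [('grasp', [-0.37, 0.72, -0.16, 0.69, 0.0, 0.16]), ('pre', [0.05, 0.39, -0.65, 0.53, 0.0, -0.06]), ('home', [0.06, 0.58, -0.43, 0.56, 0.0, -0.05]), ('k0', [0.22, 0.65, -0.07, 0.85, 0.0, 0.11]), ('k1', [0.22, 0.65, -0.07, 0.85, 0.0, 1.36])]
3.141592653589793 [('grasp', [-0.37, 0.72, -0.16, 0.69, 0.0, -2.98]), ('pre', [0.05, 0.39, -0.65, 0.53, 0.0, 3.08]), ('home', [0.06, 0.58, -0.43, 0.56, 0.0, 3.09]), ('k0', [0.22, 0.65, -0.07, 0.85, 0.0, -3.04]), ('k1', [0.22, 0.65, -0.07, 0.85, 0.0, -1.79])]
```

Run:
```python
from h import *
gd=bot.grip_depth;q=rot(PK[2]+np.pi/2)
bot.set_gripper(1.0)
bot.move_pose(tcp(PK,[GX,0,.13]),q)
bot.move_linear(tcp(PK,[GX,0,.024-gd]),speed=.12)
bot.set_gripper(0.0,grasp_force=45)
print(bot.read_gripper_width(),bot.read_finger_force(),bot.read_position())
p=tcp(PK,[GX,0,.09])
bot.move_linear(p,speed=.12)
bot.move_linear([.50,-.05,.09],speed=.2,rotation=rot(C[2]+np.pi/2))
pre=tcp(C,[-.075-.015-.0575+GX,-.045,.05-gd])
bot.move_linear(pre,speed=.15)
print(bot.read_gripper_width(),bot.read_finger_force(),bot.read_ft_force(),bot.read_clock())
t=[]
for c,(x,y,w,h) in(("top",(190,150,90,100)),("side",(180,205,150,130))):
    im=bot.camera(c);t.append(cv2.resize(im[y:y+h,x:x+w,::-1],(400,400),interpolation=cv2.INTER_CUBIC))
cv2.imwrite("pics/pre.png",np.hstack(t))
```

```text
0.6456805543517867 49.76928234100342 [ 0.62860078 -0.16385668  0.00623979]
0.6522787120083245 48.665927052497864 [-0.19817036  0.05097315 -4.62138011] 7.825
```

View pics/pre.png

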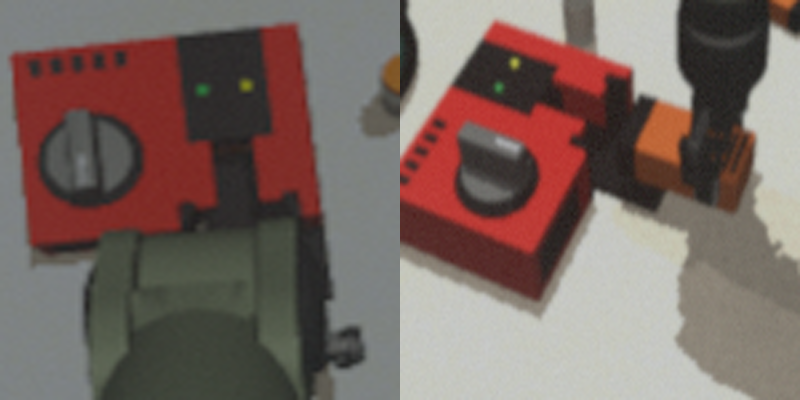

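The side view shows the pack held level, with its black nose at (650,130) lined up with the bay just short of the mouth. The top view is blocked by the arm. Now I insert it.

Run:
```python
from h import *
z=.0062+.006+.002
at=lambda n,z=z:tcp(C,[-.075+n-.0575+GX,-.045,z])
def rep(s):
    P=bot.read_position();c,s_=np.cos(C[2]),np.sin(C[2]);d=P[:2]-C[:2]
    print(s,"nose",round((c*d[0]+s_*d[1]+.075+.0575-GX)*1e3,1),"lat",round((-s_*d[0]+c*d[1]+.045)*1e3,1),"z",round(P[2]*1e3,1),np.round(bot.read_ft_force(),1),np.round(bot.read_moment(),2))
print(bot.move_linear(at(-.015),speed=.06,until_force=8));rep("low")
for n in(.03,.075):
    h=bot.move_linear(at(n),speed=.04,until_force=14);rep(f"{n} {h}")
    if h: break
print(bot.read_clock())
```

```text
False
low nose -15.6 lat -0.1 z 13.6 [ 1.2 -1.  -5.5] [-0.07  0.1  -0.01]
0.03 False nose 29.6 lat -0.0 z 14.1 [-0.5  0.2 -4.4] [-0.07  0.18  0.01]
0.075 True nose 68.1 lat 0.1 z 12.8 [-0.8 -0.8 -0.1] [ 0.06 -0.29 -0.04]
10.625
```

Run:
```python
from h import *
def loc():
    P=bot.read_position();c,s=np.cos(C[2]),np.sin(C[2]);d=P[:2]-C[:2]
    return np.round([(c*d[0]+s*d[1])*1e3,(-s*d[0]+c*d[1])*1e3,P[2]*1e3],1)
bot.set_gripper(1.0)
P=bot.read_position()
bot.move_linear([P[0],P[1],.13],speed=.2)
bot.set_gripper(0.0)
bot.move_linear(tcp(C,[-.165,-.045,.09]),speed=.2)
bot.move_linear(tcp(C,[-.165,-.045,.019]),speed=.15)
print(bot.move_linear(tcp(C,[-.125,-.045,.019]),speed=.03,until_force=15),loc(),bot.read_ft_force())
bot.move_linear(tcp(C,[-.175,-.045,.019]),speed=.15)
bot.move_linear(tcp(C,[-.19,-.045,.15]),speed=.25)
bot.move_pose(tcp(C,[-.25,.10,.2]),rot(C[2]+np.pi/2))
print(bot.read_clock())
t=[]
for c,(x,y,w,h) in(("top",(190,150,90,100)),("side",(180,205,120,110))):
    im=bot.camera(c);t.append(cv2.resize(im[y:y+h,x:x+w,::-1],(400,440),interpolation=cv2.INTER_CUBIC))
cv2.imwrite("pics/in.png",np.hstack(t))
```

```text
True [-137.8  -44.9   18. ] [-0.82899942 -0.00258031  0.43928838]
16.4333
```

View pics/in.png

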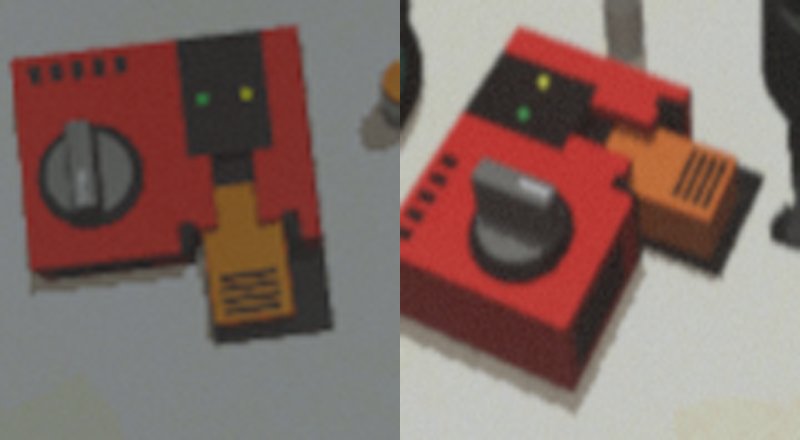

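The pack is in the bay, with its orange top visible through the window at (240,200) and its rear at (255,320). I'll overlay the expected fully-home outline and push again harder.

Run:
```python
from h import *
def loc():
    P=bot.read_position();c,s=np.cos(C[2]),np.sin(C[2]);d=P[:2]-C[:2]
    return np.round([(c*d[0]+s*d[1])*1e3,(-s*d[0]+c*d[1])*1e3,P[2]*1e3],1)
bot.move_linear(tcp(C,[-.18,-.045,.1]),speed=.25)
bot.move_linear(tcp(C,[-.165,-.045,.019]),speed=.2)
print(bot.move_linear(tcp(C,[-.115,-.045,.019]),speed=.03,until_force=32),loc(),bot.read_ft_force())
bot.move_linear(tcp(C,[-.175,-.045,.019]),speed=.15)
bot.move_linear(tcp(C,[-.19,-.045,.15]),speed=.25)
bot.move_pose(tcp(C,[-.25,.10,.2]),rot(C[2]+np.pi/2))
print(bot.read_clock())
t=[]
pk=[*world(C,[-.0675,-.045,0])[0][:2],C[2]]
for c,(x,y,w,h) in(("top",(190,150,90,100)),("side",(180,205,120,110))):
    im=bot.camera(c);F=8;big=cv2.resize(im[:,:,::-1],None,fx=F,fy=F,interpolation=cv2.INTER_CUBIC)
    for L in([[-.0575,-.028,.046],[-.0575,.028,.046],[.0575,.028,.046],[.0575,-.028,.046]],[[.0365,-.028,.046],[.0365,.028,.046]],[[-.0575,-.028,.006],[-.0575,.028,.006]]):
        cv2.polylines(big,[np.round((proj(c,world(pk,L))+.5)*F).astype(np.int32)],True,(255,255,0),2)
    cv2.polylines(big,[np.round((proj(c,world(C,[[-.075,-.0875,.006],[-.135,-.0875,.006],[-.135,-.0025,.006],[-.075,-.0025,.006]]))+.5)*F).astype(np.int32)],True,(0,255,0),2)
    t.append(cv2.resize(big[y*F:(y+h)*F,x*F:(x+w)*F],(400,440)))
cv2.imwrite("pics/in2.png",np.hstack(t))
```

```text
True [-137.9  -44.8   16.7] [ 0.29136283  0.89068515 -0.50212845]
20.9583
```

View pics/in2.png

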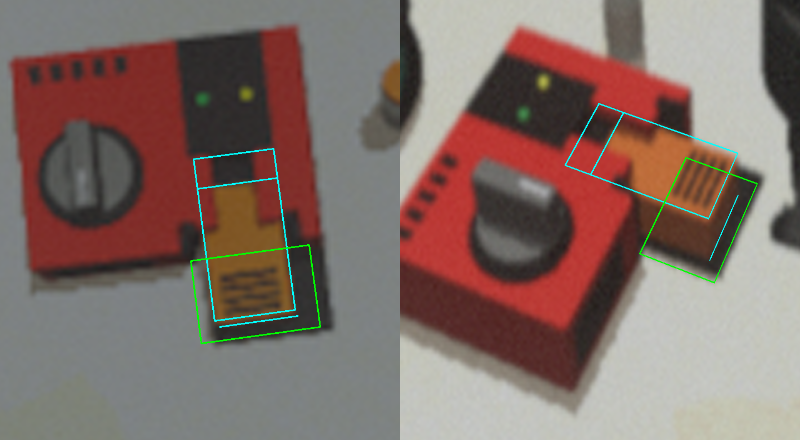

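Pushing with 32 N did not move the pack any further (-137.9 vs -137.8 mm). The cyan fully-home outline matches its rear edge (255,320) and black/orange boundary (235,187), so it is home. Now the knob.

Run:
```python
from h import *
a=C[2]+np.pi/2;k=lambda z:tcp(C,[-.015,.052,z])
bot.set_gripper(1.0)
bot.move_pose(k(.17),rot(a))
print(bot.move_linear(k(.080),speed=.1,until_force=10))
bot.set_gripper(0.0,grasp_force=50)
print(bot.read_gripper_width(),np.round(bot.read_ft_force(),1),np.round(bot.read_moment(),2))
for d in [.2,.4,.6,.8,1.0,1.1,1.16,1.2,1.23,1.26]:
    bot.move_pose(k(.080),rot(a-d))
    m=bot.read_moment();print(d,np.round(m,3),np.round(bot.read_ft_force(),1))
    if d>1.1 and abs(m[2])>.45: break
im=bot.camera("side");t=bot.camera("top")
bot.wait(.6)
print(bot.read_clock(),bot.read_gripper_width(),bot.read_joint_positions()[5])
f=lambda im,x,y,w,h:cv2.resize(im[y:y+h,x:x+w,::-1],(400,400),interpolation=cv2.INTER_CUBIC)
cv2.imwrite("pics/k.png",np.hstack([f(t,190,150,100,100),f(im,165,205,120,120)]))
```

```text
False
0.20359749030756402 [-0.4  1.6  2.9] [ 0.32  0.17 -0.5 ]
0.2 [0.51  0.311 0.013] [-1.8  2.1  3.2]
0.4 [0.897 0.26  0.036] [-1.5  4.2  5.3]
0.6 [1.046 0.196 0.113] [-1.2  4.7  3.5]
0.8 [1.122 0.141 0.026] [-0.1  5.1  2.4]
1.0 [1.269e+00 1.000e-03 1.590e-01] [-0.3  5.9  2.2]
1.1 [ 1.334 -0.052  0.128] [0.5 7.2 1.9]
1.16 [ 1.332 -0.096  0.181] [0.3 7.  2.8]
1.2 [ 1.346 -0.116  0.151] [0.9 6.7 3.2]
1.23 [ 1.311 -0.166  0.482] [1.5 5.4 0.8]
27.7167 0.19920122384913325 1.3299783081254515
```

View pics/k.png

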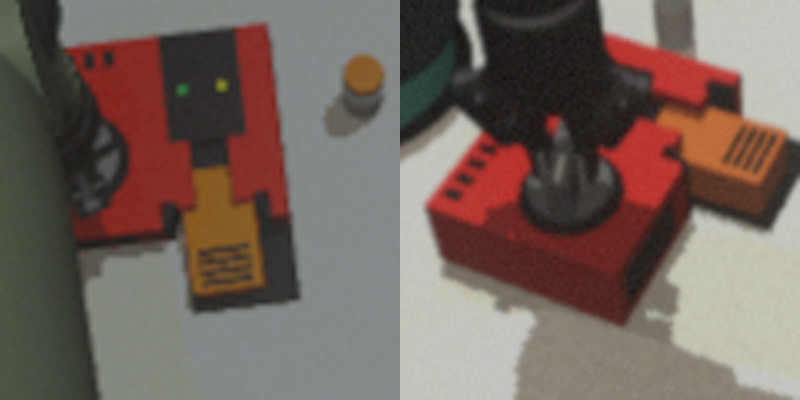

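The side view shows the fingers clamped on the knob at (565,150) and turned. Moment z jumped from 0.15 to 0.48 Nm at 1.23 rad, which is the hard stop. I'll press slightly more, hold, then release.

Run:
```python
from h import *
a=C[2]+np.pi/2;k=lambda z:tcp(C,[-.015,.052,z])
bot.move_pose(k(.080),rot(a-1.245))
print(np.round(bot.read_moment(),3),bot.read_gripper_width());bot.wait(.55)
bot.set_gripper(1.0);bot.wait(.3)
bot.move_linear(k(.17),speed=.2)
bot.move_pose([.38,.0,.25],rot(a))
bot.goto_joints([-1.395, 0.326, -0.193, 1.052, 0, 1.437])
print(bot.read_clock(),bot.read_ft_force())
im=bot.camera("side");t=bot.camera("top")
f=lambda im,x,y,w,h:cv2.resize(im[y:y+h,x:x+w,::-1],(400,400),interpolation=cv2.INTER_CUBIC)
cv2.imwrite("pics/end.png",np.hstack([f(t,190,150,100,100),f(im,165,205,120,120)]))
```

```text
[ 1.228 -0.195  1.115] 0.20002813333821998
33.5917 [0.72159592 0.1190645  0.26631961]
```

View pics/end.png

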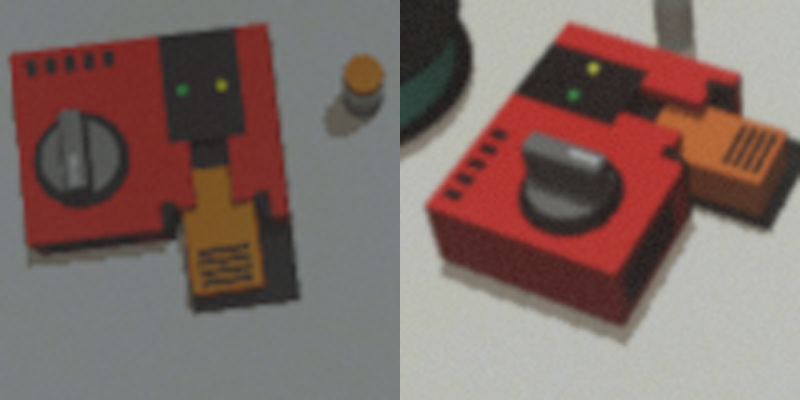

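The knob is back at rest at (73,155), the pack is still home at (225,230), and the arm is clear.

```bash
python3 -c "
from cell import bot
print(bot.close_job())"
```

```text
the job is handed in; nothing more can be done
None
```

The job is handed in at about 34 s: the pack is fully home, and the knob was turned to its stop, held for over half a second and let go, springing back to rest.

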